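# Start and tighten the quick-thread bolt in the jig block's deep well

## Robot

A 6-joint arm with a two-finger parallel gripper is mounted at the origin on the work surface. World frame = base frame: x ahead of the robot, y to its left, z up, the work surface at z = 0. Lengths are in mm, angles in rad, forces in N, time in s.
With the tool pointing down it reaches from about 350 to 875 mm from the base axis. Payload 4.2 kg.
Tool frame: the origin (TCP) lies midway between the tips of the shut fingers; the grasp point (between the pads) lies 19 mm behind it; z points along the fingers, y is the line along which they close (so a half turn about z gives the same grasp; the last joint's range is limited). The gripper opens to 85 mm and grips with 20 to 120 N. Pads are 22 mm wide; open, the fingers measure 114 mm over their backs; the gripper's body (76 mm by 85 mm) begins 54 mm behind the grasp point. The pads swing forward as they close: fully open they stand 13 mm farther back than shut.
Start: joints at [-0.842, 0.385, 0.008, 0, -1.194, -0.259], TCP at [282.954, -557.258, 231.312] pointing down, gripper open.
Joint ranges: [-3.14, 3.14], [-1.21, 2.06], [-1.07, 1.41], [-3.16, 2.05], [-2.99, -0.16], [-3.1, 3.1]. Speed limits (rad/s): [2.79, 2.79, 3.14, 3.14, 3.14, 3.14].

## Interface

Orientations are given as a unit quaternion [x, y, z, w].
In Python, from bench import sensors, get_image, camera_params, job_done gives the robot as it stands.
- The arm moves only by the tool servo_tool, never from a script. Its argument "motion" is a list of rows, each an object with "travel": the shift along the tool's x, y, z as a fraction of full scale, a list of three; "rot": the turn, a rotation vector about the tool's x, y, z as a fraction of full scale, a list of three; "hand": the opening, from 0 (shut) to 1 (fully open). In form: [{"travel": [x, y, z], "rot": [wx, wy, wz], "hand": hand}, ...]. A call has 1 to 10 rows; each row shifts and turns the commanded pose from where the row before left it, along the tool's axes as they then stand; what a row does not reach is not made up. Full scale, the value 1, is 25 cm for a shift and 360 degrees for a turn. A row lasts 1/12 s, in which the tool goes at most 41.7 mm and 7.16 degrees, less where a joint would pass 70% of its speed; a pose out of reach is approached as far as the arm can. A call with a number of a shift or a turn outside -1 to 1 is refused whole. A call with a gripper value outside its range is refused whole. The fingers move at their own pace and stop on an object; the grip force is fixed at half the most. Time passes only in rows, so rows that do not move let the fingers close. It gives the time, the measured TCP pose, the force, the opening and the grip force at its end, in the units of the state.
- sensors.read_state(): the state, without advancing time (a new reading comes with each control period).
- get_image(name): name is "scene" or "top" or "wrist"; returns (picture, depth): 400x640x3 uint8, red, green, blue; 400x640 float32, mm along the optical axis (not along the pixel's ray), 0 where there is no reading.
- camera_params(name): a dict with "camera_matrix" (3x3 intrinsics, pixels), "R" (3x3) and "t" (3): a world point X has camera coordinates R X + t; the wrist camera has in their place "mount" (4x4, takes a point from camera to tool coordinates, whose origin is the TCP and whose axes are the flange's). Camera axes: x right, y down, z forward; pixel columns grow to the right and rows downward; lengths in mm; the calibration is good to about 2 mm. A picture is of the moment at which its call begins: read the wrist's pose just before it. camera_params takes no time and is no camera call.
- job_done(): hands the job in; it is judged then, once.
The state is a dict: "clock": time; "joints": joint angles; "joint_vel": joint speeds; "joint_efforts": joint torques, N m; "position": TCP position; "ee_rot": TCP orientation; "contact_force": force on the tool from outside, world axes, zero at the start; "wrist_torque": the same for the moment, N m; "gripper_width": finger opening in mm; "grasp_force": force on a finger pad.
Only numpy, scipy, OpenCV 4.12 (cv2) and the standard library are available. Lean on these libraries where they do the work, as an engineer would, in place of code of your own. Each camera call takes 0.05 s, during which the arm holds its last target. There are 200 camera calls.

## Task

Take the bar-handled bolt out of the wooden rack, lower it upright into the empty deep well of the laminated jig block and feel gently for the start of the hidden thread: turn the lightly pressed bolt until it drops in. Then turn it clockwise until its collar sits fully home on the block like its finished neighbour, and let go; never force it, and leave the other two pins, the can and the loose stick alone.

Things in the scene. Friction and masses are not known exactly. Their poses are not given: they have to be found in the camera images.
- bolt: The bolt to fit, steel, 130 to 235 g, standing loosely in one of the rack's three holes (varies), its collar resting on the rack. Origin at the centre of its lower tip, z up along its axis. Tip 10 mm in diameter up to z = 8 mm, then a 12 mm shank; round collar 34 mm in diameter at z = 83 to 89 mm. A half turn about z makes no difference. The only one with a bar handle.
- bolt_handle (a point): Centre of the bolt's dark wooden bar handle, 110 mm above its tip, axes as the bolt's: 40 mm long along x, 14 mm thick along y, 42 mm tall (21 mm up and down from here, down to the collar). Grip it across its 14 mm, fingertips above the collar.
- bolt_pin (a point): Centre of the bolt's steel cross pin, 10.5 mm above its tip: 5 mm thick, 22 mm long along the bolt's x axis, parallel to the bar handle. Its two stubs, standing 5 mm out of the shank, are the bolt's thread. Hidden in the rack at first.
- block: Laminated wooden jig block, fixed to the bench: 80 mm (x) by 180 mm (y) by 84 mm high; origin at the centre of its underside, z up. Towards -y (50 mm from the centre) sits an identical bolt already tightened: leave it. Towards +y is the empty well. Contact force of the bolt on block, well and thread must stay under 60 N: press with under 20 N, turn with under 0.25 N m.
- well_mouth (a point): Centre of the empty well's mouth, on the block's top face, axes parallel to the block's. The well is a round vertical hole, 27 mm in diameter, with a sharp rim, 60 mm deep down to the insert.
- insert_top (a point): Centre of the flat top of the brass two-start threaded insert, firmly fixed at the bottom of the well, 60 mm below its mouth; axes parallel to the block's. Two opposite slots 8 mm wide are the thread starts; the line through both points anywhere from 0.2 to 1.4 rad anticlockwise (from above) of the block's x axis, different each time, not measured. Bore for the shank 13 mm or more.
- seat (a point): Point on the block's top at the well (same place as the mouth), where the bolt's collar ends up. Pin resting on the insert's top: collar 15 mm above. Pin in line with the slots (within about 0.17 rad): the bolt drops 10 mm and cannot turn anticlockwise. Clockwise it then screws down 3.2 mm per rad, with 1 mm axial play; home after about 1.57 rad; solid stop at about 1.9 rad.
- rack: Fixed wooden rack, 60 mm (x) by 210 mm (y) by 88 mm high, origin at the centre of its underside; three vertical through holes 25 mm in diameter at y = -68, 0 and 68 mm. The bolt's bar handle stands roughly along the rack's row of holes.
- ball_pin: Another pin standing in the rack, with a wooden ball 28 mm in diameter on top, top 131 mm above the bench; origin at its lower tip. Leave it.
- round_pin: Another pin standing in the rack, with a round turned wooden handle 26 mm in diameter, top 134 mm above the bench; origin at its lower tip. Leave it.
- can: Aluminium drink can, 66 mm in diameter, 120 mm tall, standing on the bench; origin at the centre of its underside. Leave it.
- stick: Loose square wooden stick, 30 by 160 (along its y) by 30 mm, lying on the bench; origin at the centre of its underside. Leave it.

How it is judged (in metres and radians):
On the way, in this order (a step that is already met when the one before it is completed fails the run):
1. the bolt is lifted clear of the rack, upright (height (world z) of bolt above 0.09 m and angle between bolt's own z axis and vertical below 0.3 rad), for 0.1 s.
2. in the well, the bolt has dropped into the start of the thread (z of bolt in the frame of well_mouth below -0.0755 m and horizontal distance between bolt and well_mouth below 0.004 m and angle between bolt's own z axis and vertical below 0.08 rad), for 0.1 s.
At the end, for the whole second after the job is handed in: The bolt stands upright (within 0.08 rad) in the block's well, centred within 4 mm, screwed down until its collar is within 1.5 mm of the block's top, at rest and released (z of bolt in the frame of well_mouth below -0.0815 m and horizontal distance between bolt and well_mouth below 0.004 m and angle between bolt's own z axis and vertical below 0.08 rad and linear speed of bolt below 0.02 m/s); the robot touches nothing.
It fails at once if the bolt is forced: it presses or pulls on the block, well or thread with more than 60 N (contact force between bolt and block above 60 N).
It fails at once if the bolt is tipped over (angle between bolt's own z axis and vertical above 0.7 rad).
It fails at once if one of the other pins is pulled out or knocked over (distance of any of ball_pin, round_pin from where it was at the start of the episode above 0.02 m).
It fails at once if the can or the stick is pushed away (distance of any of can, stick from where it was at the start of the episode above 0.03 m).
It also fails if it takes over 72 s, if anything falls off the work surface, if the arm or the gripper's body presses on something with over 40 N, if the wrist force passes 120 N, or if a joint passes its speed limit or range.

## Working session

There is one attempt and no reset: what is moved stays moved. The work goes in short steps, Python scripts to look and compute and a tool call to move; the robot and the scene stay as the last step left them, time stands still between calls to the robot, and variables do not carry over. Pictures are saved under pics/ and viewed, at most 10 in all, crops included, and the job is handed in when it is done.

Besides the shell and the picture viewer there is one more tool, called after "Call:" in YAML: its name, and indented under it one key for each argument. servo_tool: Moves the arm, as the interface text tells. Its arguments: {"type":"object","properties":{"motion":{"type":"array"}},"required":["motion"]}

```bash
ls; mkdir -p pics
python3 - <<'E'
from bench import sensors,get_image,camera_params
import cv2,numpy as np
for n in("scene","top"):
    im,d=get_image(n); np.savez(f"{n}.npz",im=im,d=d); cv2.imwrite(f"pics/{n}.png",im[...,::-1])
    p=camera_params(n); print(n,p)
print(camera_params("wrist")); print(sensors.read_state())
E
```

```text
pics
scene {'camera_matrix': array([[469.35402219,   0.        , 319.13639789],
       [  0.        , 469.35402219, 195.06289071],
       [  0.        ,   0.        ,   1.        ]]), 'R': array([[ 0.21777576,  0.97597216,  0.0072159 ],
       [ 0.65012444, -0.13954472, -0.74690393],
       [-0.7279505 ,  0.16734881, -0.66489281]]), 't': array([-192.50719975, -310.11421406, 1362.07093973])}
top {'camera_matrix': array([[502.04976036,   0.        , 317.45264268],
       [  0.        , 502.04976036, 195.52729923],
       [  0.        ,   0.        ,   1.        ]]), 'R': array([[-0.02159385, -0.99972364, -0.00929206],
       [-0.99406769,  0.0224608 , -0.1064187 ],
       [ 0.106598  ,  0.00693895, -0.99427799]]), 't': array([  76.85906869,  633.54288365, 1075.25338275])}
{'camera_matrix': array([[296.41131112,   0.        , 322.18967914],
       [  0.        , 296.41131112, 198.22136338],
       [  0.        ,   0.        ,   1.        ]]), 'mount': array([[ 3.68114886e-04, -9.51681130e-01, -3.07087758e-01,
         7.84482541e+01],
       [ 9.99999797e-01,  5.09844708e-04, -3.8130721
[... 227 characters left out ...]
': array([-8.42373084e-01,  3.85491555e-01,  6.74681632e-03, -4.71414768e-04,
       -1.19400329e+00, -2.58632653e-01]), 'joint_vel': array([ 0.00179815, -0.0002297 ,  0.00253878,  0.00150999,  0.00027984,
        0.0004087 ]), 'joint_efforts': array([-5.57414623e-04, -3.93321562e+01,  1.88929009e+01,  4.19794187e+00,
       -2.57846725e-03, -2.77926162e-06]), 'position': array([ 282.73577337, -556.79345976,  230.31225697]), 'ee_rot': array([-2.32656487e-01,  9.72558460e-01,  9.63187659e-04, -2.69351320e-04]), 'contact_force': array([-0.11442412,  0.03839898,  0.3126844 ]), 'wrist_torque': array([ 0.02242812,  0.01404616, -0.05897121]), 'grasp_force': 0.0, 'gripper_width': 85.41824494107344}
```

View pics/scene.png

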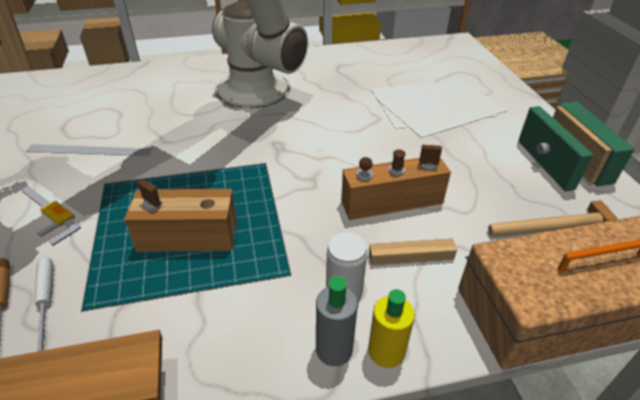

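View pics/top.png

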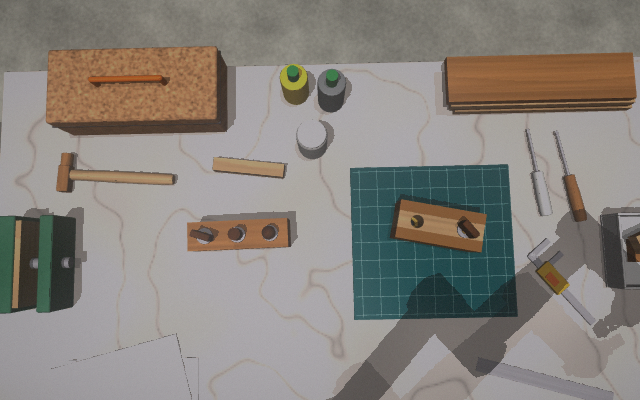

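The scene view shows the rack with ball, round and bar handles, left to right, the bar at (430,155). In the top view the bar bolt is at about (203,235), the empty well at (417,221) and the finished bolt at (468,228).

```bash
cat > h.py <<'E'
import numpy as np,cv2
from bench import sensors,get_image,camera_params
from scipy.spatial.transform import Rotation as Ro
def cam(n,st=None):
    p=camera_params(n); K=p["camera_matrix"]
    if n!="wrist": R=p["R"].T; return K,R,-R@p["t"]
    Rt=Ro.from_quat(st["ee_rot"]).as_matrix(); M=p["mount"]
    return K,Rt@M[:3,:3],Rt@M[:3,3]+st["position"]
def ray(c,uv,z):
    K,R,o=c; d=np.c_[np.atleast_2d(uv).astype(float),np.ones(len(np.atleast_2d(uv)))]@np.linalg.inv(K).T@R.T
    return o+d*((z-o[2])/d[:,2])[:,None]
def cloud(c,d):
    K,R,o=c; v,u=np.mgrid[:d.shape[0],:d.shape[1]]
    X=np.stack([u,v,np.ones_like(u)],-1)@np.linalg.inv(K).T*d[...,None]@R.T+o
    X[d==0]=np.nan; return X
E
python3 - <<'E'
from h import *
f=np.load("top.npz"); X=cloud(cam("top"),f["d"])
def rect(box,lo,hi):
    u0,u1,v0,v1=box; P=X[v0:v1,u0:u1].reshape(-1,3); P=P[(P[:,2]>lo)&(P[:,2]<hi)]
    r=cv2.minAreaRect(P[:,:2].astype(np.float32)); print(len(P),np.round(P.mean(0),1),[np.round(a,1) for a in r], np.median(P[:,2]))
rect((180,300,205,260),80,95)
rect((385,495,190,260),76,91)
for b in((188,220,220,248),(225,250,220,248),(258,282,220,248),(450,490,210,245)): rect(b,120 if b[0]<300 else 110,150)
rect((205,292,150,185),22,40); rect((290,335,110,165),105,135)
# well hole: depth below top inside block
u0,u1,v0,v1=400,435,205,237
Z=X[v0:v1,u0:u1,2]; m=Z<70; v,u=np.nonzero(m); print("well px",u.mean()+u0,v.mean()+v0,m.sum())
im=f["im"]; g=im[v0:v1,u0:u1].max(2); m=(g<95).astype(np.uint8)
v,u=np.nonzero(m);print("dark",u.mean()+u0,v.mean()+v0,m.sum(),ray(cam("top"),[417,221],84))
E
```

```text
2378 [552.  229.9  88.7] [array([552.2, 232.3]), array([ 60. , 210.8]), np.float64(1.5)] 88.56708143201888
2812 [ 561.7 -188.1   87.8] [array([ 561.5, -192.9]), array([181.9,  81. ]), np.float64(78.6)] 87.95901894035512
149 [550.3 298.3 135. ] [array([550.2, 298.9]), array([40.2, 13.8]), np.float64(71.7)] 135.52210780546318
121 [552.  231.5 132.9] [array([552.1, 231.3]), array([22.9, 22.1]), np.float64(88.2)] 132.84092719652017
138 [553.7 163.4 127.2] [array([553.8, 163.6]), array([24.8, 24.3]), np.float64(88.7)] 127.04829181784595
197 [ 551.4 -239.   131.6] [array([ 551.9, -240.9]), array([39.3, 15. ]), np.float64(42.6)] 134.52517449833317
975 [703.8 216.3  30. ] [array([704.4, 216.9]), array([160.3,  30.5]), np.float64(82.9)] 30.10058218576296
751 [752.8  72.4 119. ] [array([754.6,  73.1]), array([62.8, 62.8]), np.float64(88.7)] 120.00044142725278
well px 415.98130841121497 221.33644859813083 107
dark 417.37735849056605 221.26415094339623 106 [[ 571.38319863 -144.82047057   84.        ]]
```

Call:
servo_tool:
  motion:
    - {"travel":[-0.104,0.107,-0.003],"rot":[0,0,0],"hand":1}
    - {"travel":[-0.104,0.107,-0.003],"rot":[0,0,0],"hand":1}
    - {"travel":[-0.104,0.107,-0.003],"rot":[0,0,0],"hand":1}
    - {"travel":[-0.104,0.107,-0.003],"rot":[0,0,0],"hand":1}
    - {"travel":[-0.104,0.107,-0.003],"rot":[0,0,0],"hand":1}
    - {"travel":[-0.104,0.107,-0.003],"rot":[0,0,0],"hand":1}
    - {"travel":[-0.104,0.107,-0.003],"rot":[0,0,0],"hand":1}
    - {"travel":[-0.104,0.107,-0.003],"rot":[0,0,0],"hand":1}
    - {"travel":[-0.104,0.107,-0.003],"rot":[0,0,0],"hand":1}
    - {"travel":[-0.104,0.107,-0.003],"rot":[0,0,0],"hand":1}

```text
clock: 0.93
position: [393.5, -199.2, 238.7]
ee_rot: [-0.233, 0.973, 0.0, -0.0]
contact_force: [0.5, 0.2, -0.8]
gripper_width: 85.0
grasp_force: 0.0
```

```bash
cat >> h.py <<'E'
def go(target,st=None):
    st=st or sensors.read_state(); R=Ro.from_quat(st["ee_rot"]).as_matrix()
    print("t",st["clock"],"pos",st["position"].round(1),"xyaw",np.degrees(np.arctan2(R[1,0],R[0,0])).round(2),"j",st["joints"].round(2),"travel",(R.T@(np.array(target)-st["position"])/250).round(4))
E
python3 - <<'E'
from h import *
go([550,299,250])
X=cloud(cam("top"),np.load("top.npz")["d"])
print(np.nanmedian(X[290:310,360:390,2]),np.nanmedian(X[300:380,230:330,2]))
E
```

```text
t 0.9333 pos [ 393.5 -199.2  238.7] xyaw -153.1 j [-0.1   0.06 -0.4  -0.   -1.11 -1.  ] travel [-1.46    1.494  -0.0449]
3.8719128954695634 0.6848257052379267
```

Call:
servo_tool:
  motion:
    - {"travel":[-0.104,0.107,-0.003],"rot":[0,0,0],"hand":1}
    - {"travel":[-0.104,0.107,-0.003],"rot":[0,0,0],"hand":1}
    - {"travel":[-0.104,0.107,-0.003],"rot":[0,0,0],"hand":1}
    - {"travel":[-0.104,0.107,-0.003],"rot":[0,0,0],"hand":1}
    - {"travel":[-0.104,0.107,-0.003],"rot":[0,0,0],"hand":1}
    - {"travel":[-0.104,0.107,-0.003],"rot":[0,0,0],"hand":1}
    - {"travel":[-0.104,0.107,-0.003],"rot":[0,0,0],"hand":1}
    - {"travel":[-0.104,0.107,-0.003],"rot":[0,0,0],"hand":1}
    - {"travel":[-0.104,0.107,-0.003],"rot":[0,0,0],"hand":1}
    - {"travel":[-0.104,0.107,-0.003],"rot":[0,0,0],"hand":1}

```text
clock: 1.77
position: [504.3, 157.0, 246.1]
ee_rot: [-0.233, 0.972, -0.0, -0.0]
contact_force: [1.4, -0.5, 0.2]
gripper_width: 85.5
grasp_force: 0.0
```

Call:
servo_tool:
  motion:
    - {"travel":[-0.104,0.107,-0.003],"rot":[0,0,0],"hand":1}
    - {"travel":[-0.104,0.107,-0.003],"rot":[0,0,0],"hand":1}
    - {"travel":[-0.104,0.107,-0.003],"rot":[0,0,0],"hand":1}
    - {"travel":[0,0,0],"rot":[0,0,-0.0178],"hand":1}
    - {"travel":[0,0,0],"rot":[0,0,-0.0178],"hand":1}
    - {"travel":[0,0,0],"rot":[0,0,-0.0178],"hand":1}
    - {"travel":[0,0,0],"rot":[0,0,-0.0178],"hand":1}
    - {"travel":[0,0,0],"rot":[0,0,-0.0178],"hand":1}
    - {"travel":[0,0,0],"rot":[0,0,-0.0178],"hand":1}
    - {"travel":[0,0,0],"rot":[0,0,-0.0178],"hand":1}

```text
clock: 2.6
position: [537.3, 262.0, 247.9]
ee_rot: [-0.588, 0.809, 0.0, -0.001]
contact_force: [0.4, 0.7, -0.4]
gripper_width: 85.5
grasp_force: 0.0
```

Call:
servo_tool:
  motion:
    - {"travel":[0,0,0],"rot":[0,0,0],"hand":1}
    - {"travel":[0,0,0],"rot":[0,0,0],"hand":1}

```text
clock: 2.77
position: [537.4, 261.9, 248.1]
ee_rot: [-0.585, 0.811, 0.0, -0.0]
contact_force: [-0.6, -0.1, -0.4]
gripper_width: 85.4
grasp_force: 0.0
```

Run:
```python
from h import *
go([550.2,298.9,250])
st=sensors.read_state(); im,d=get_image("wrist"); c=cam("wrist",st)
cv2.imwrite("pics/w1.png",im[...,::-1]); X=cloud(c,d)
np.savez("w1.npz",im=im,d=d)
H=X[...,2]
for n,lo,hi in(("handle",131,141),("racktop",84,92)):
    m=(H>lo)&(H<hi)&(np.hypot(X[...,0]-550,X[...,1]-299)<(35 if n=="handle" else 300)); P=X[m]
    print(n,m.sum(),np.median(P[:,2]),cv2.minAreaRect(P[:,:2].astype(np.float32)))
```

```text
t 2.7667 pos [537.4 261.9 248.1] xyaw -108.39 j [ 0.72  0.33 -0.03 -0.   -1.21 -1.04] travel [-0.1564 -0.0018 -0.0077]
handle 585 137.0322008991793 ((548.7061767578125, 301.8033447265625), (39.08995819091797, 13.574974060058594), 72.1106948852539)
racktop 9850 89.37243082922541 ((685.525390625, 205.41673278808594), (327.88336181640625, 298.9491271972656), 1.5090916156768799)
```

View pics/w1.png

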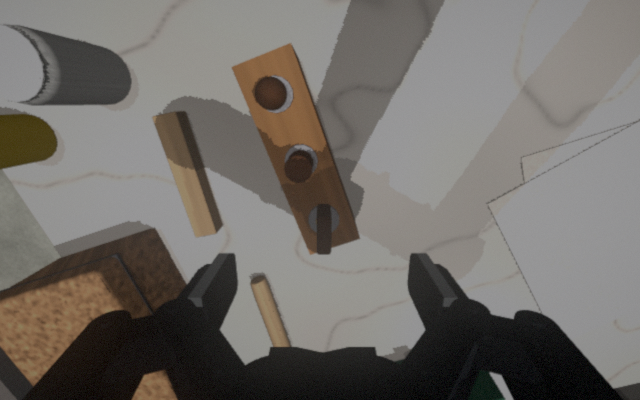

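The wrist view shows the bar handle upright at about (323,230), lined up with the fingers' mid column; the ball and round pins are at (271,93) and (299,165).

Call:
servo_tool:
  motion:
    - {"travel":[-0.081,0.0015,0],"rot":[0,0,0],"hand":1}
    - {"travel":[-0.081,0.0015,0.08],"rot":[0,0,0],"hand":1}
    - {"travel":[0,0,0.12],"rot":[0,0,0],"hand":1}
    - {"travel":[0,0,0.1],"rot":[0,0,0],"hand":1}
    - {"travel":[0,0,0],"rot":[0,0,0],"hand":1}
    - {"travel":[0,0,0],"rot":[0,0,0],"hand":1}

```text
clock: 3.32
position: [549.2, 300.2, 172.5]
ee_rot: [-0.586, 0.81, -0.0, -0.002]
contact_force: [1.3, -0.5, 0.6]
gripper_width: 85.4
grasp_force: 0.0
```

Run:
```python
from h import *
go([549.5,300.5,99])
st=sensors.read_state(); im,d=get_image("wrist"); c=cam("wrist",st)
cv2.imwrite("pics/w2.png",im[...,::-1]); X=cloud(c,d)
m=(X[...,2]>131)&(X[...,2]<141)&(np.hypot(X[...,0]-550,X[...,1]-299)<30); P=X[m]
R=Ro.from_quat(st["ee_rot"]).as_matrix(); T=(P-st["position"])@R
print(m.sum(),np.median(P[:,2]),cv2.minAreaRect(P[:,:2].astype(np.float32)),cv2.minAreaRect(T[:,:2].astype(np.float32)),np.argwhere(m).mean(0))
```

```text
t 3.3167 pos [549.2 300.2 172.5] xyaw -108.28 j [ 0.76  0.43 -0.07  0.   -1.07 -1.08] travel [-0.0022 -0.001   0.2939]
1183 137.00451839570505 ((548.8211669921875, 302.0213623046875), (39.68827438354492, 13.733986854553223), 71.27156829833984) ((-1.6739063262939453, 0.9122939109802246), (39.690067291259766, 13.733960151672363), 0.44162440299987793) [227.54606932 323.01098901]
```

View pics/w2.png

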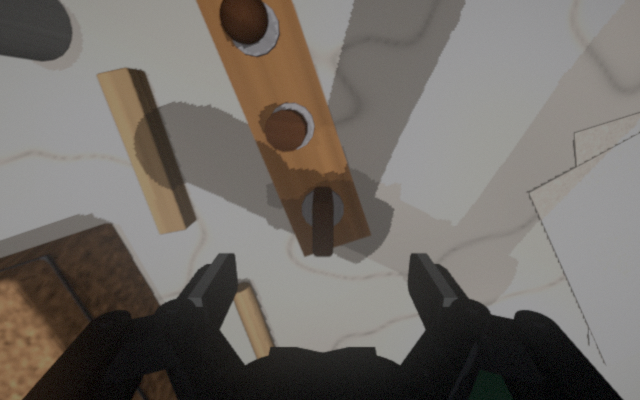

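The wrist view now has the handle centred at (323,220), between the fingers and clear of the neighbours.

Run:
```python
from h import *
f=np.load("scene.npz"); X=cloud(cam("scene"),f["d"])
m=(X[...,2]>131.5)&(X[...,2]<141)&(np.hypot(X[...,0]-550,X[...,1]-299)<35); P=X[m]
print(m.sum(),np.median(P[:,2]),cv2.minAreaRect(P[:,:2].astype(np.float32)))
m=(X[...,2]>80)&(X[...,2]<91)&(np.hypot(X[...,0]-562,X[...,1]+193)<120); P=X[m]
print(m.sum(),np.median(P[:,2]),cv2.minAreaRect(P[:,:2].astype(np.float32)))
m=(X[...,2]>83)&(X[...,2]<93)&(np.hypot(X[...,0]-552,X[...,1]-232)<120); P=X[m]
print(m.sum(),np.median(P[:,2]),cv2.minAreaRect(P[:,:2].astype(np.float32)))
```

```text
93 133.60626796293502 ((550.0391235351562, 301.2332763671875), (39.138248443603516, 16.321168899536133), 70.42527770996094)
2791 85.74488874793349 ((559.8582763671875, -191.4014892578125), (182.94256591796875, 86.57491302490234), 77.57546997070312)
1692 86.56549709495653 ((551.9867553710938, 233.4390869140625), (65.4239273071289, 212.0564727783203), 1.181789517402649)
```

Call:
servo_tool:
  motion:
    - {"travel":[-0.002,0.001,0.1],"rot":[0,0,0],"hand":1}
    - {"travel":[0,0,0.1],"rot":[0,0,0],"hand":1}
    - {"travel":[0,0,0.06],"rot":[0,0,0],"hand":1}
    - {"travel":[0,0,0.03],"rot":[0,0,0],"hand":1}
    - {"travel":[0,0,0],"rot":[0,0,0],"hand":1}
    - {"travel":[0,0,0],"rot":[0,0,0],"hand":0.5}
    - {"travel":[0,0,0],"rot":[0,0,0],"hand":0.3}
    - {"travel":[0,0,0],"rot":[0,0,0],"hand":0.2}
    - {"travel":[0,0,0],"rot":[0,0,0],"hand":0.1}
    - {"travel":[0,0,0],"rot":[0,0,0],"hand":0}

```text
clock: 4.2
position: [549.9, 301.5, 102.0]
ee_rot: [-0.586, 0.81, 0.0, 0.001]
contact_force: [0.7, -0.0, -0.7]
gripper_width: 25.4
grasp_force: 0.0
```

Call:
servo_tool:
  motion:
    - {"travel":[0,0,0],"rot":[0,0,0],"hand":0}
    - {"travel":[0,0,0],"rot":[0,0,0],"hand":0}
    - {"travel":[0,0,0],"rot":[0,0,0],"hand":0}
    - {"travel":[0,0,0],"rot":[0,0,0],"hand":0}

```text
clock: 4.53
position: [549.7, 301.5, 101.7]
ee_rot: [-0.586, 0.81, -0.0, 0.0]
contact_force: [-1.6, 0.3, 3.1]
gripper_width: 13.3
grasp_force: 58.8
```

Call:
servo_tool:
  motion:
    - {"travel":[0,0,-0.03],"rot":[0,0,0],"hand":0}
    - {"travel":[0,0,-0.08],"rot":[0,0,0],"hand":0}
    - {"travel":[0,0,-0.11],"rot":[0,0,0],"hand":0}
    - {"travel":[0,0,-0.11],"rot":[0,0,0],"hand":0}
    - {"travel":[0,0,-0.11],"rot":[0,0,0],"hand":0}
    - {"travel":[0,0,-0.11],"rot":[0,0,0],"hand":0}
    - {"travel":[0,0,-0.08],"rot":[0,0,0],"hand":0}
    - {"travel":[0,0,-0.02],"rot":[0,0,0],"hand":0}
    - {"travel":[0,0,0],"rot":[0,0,0],"hand":0}

```text
clock: 5.28
position: [549.8, 301.6, 264.9]
ee_rot: [-0.586, 0.81, 0.0, 0.001]
contact_force: [-0.5, -0.0, -2.2]
gripper_width: 13.5
grasp_force: 58.8
```

Run:
```python
from h import *
go([571.4,-144.5,257])
print(sensors.read_state())
```

```text
t 5.2833 pos [549.8 301.6 264.9] xyaw -108.24 j [ 0.76  0.37  0.07 -0.   -1.27 -1.08] travel [ 1.6677 -0.6406  0.0278]
{'clock': 5.2833, 'joints': array([ 7.59296168e-01,  3.67125331e-01,  6.56571179e-02, -2.94437442e-04,
       -1.26651090e+00, -1.07750591e+00]), 'joint_vel': array([ 0.00024724,  0.03558322, -0.06313733, -0.0218591 ,  0.01706998,
        0.00052575]), 'joint_efforts': array([-7.84651456e-05, -4.03638339e+01,  2.04970175e+01,  4.65276673e+00,
       -8.41741450e-02,  4.71083354e-05]), 'position': array([549.75882525, 301.58206356, 264.87111086]), 'ee_rot': array([-5.86109432e-01,  8.10230665e-01,  3.26073410e-04,  1.37753112e-03]), 'contact_force': array([-0.53485861, -0.01893824, -2.18722505]), 'wrist_torque': array([ 0.00574701, -0.00426741, -0.01841207]), 'grasp_force': 58.838592767715454, 'gripper_width': 13.492709622803941}
```

Call:
servo_tool:
  motion:
    - {"travel":[0.08,-0.031,0],"rot":[0,0,0],"hand":0}
    - {"travel":[0.139,-0.0534,0],"rot":[0,0,0],"hand":0}
    - {"travel":[0.139,-0.0534,0],"rot":[0,0,0],"hand":0}
    - {"travel":[0.139,-0.0534,0],"rot":[0,0,0],"hand":0}
    - {"travel":[0.139,-0.0534,0],"rot":[0,0,0],"hand":0}
    - {"travel":[0.139,-0.0534,0],"rot":[0,0,0],"hand":0}
    - {"travel":[0.139,-0.0534,0],"rot":[0,0,0],"hand":0}
    - {"travel":[0.139,-0.0534,0],"rot":[0,0,0],"hand":0}
    - {"travel":[0.139,-0.0534,0],"rot":[0,0,0],"hand":0}
    - {"travel":[0.139,-0.0534,0],"rot":[0,0,0],"hand":0}

```text
clock: 6.12
position: [565.4, -56.4, 260.9]
ee_rot: [-0.586, 0.81, 0.001, -0.002]
contact_force: [-0.0, -0.7, -0.9]
gripper_width: 13.3
grasp_force: 58.8
```

Call:
servo_tool:
  motion:
    - {"travel":[0.139,-0.0534,0],"rot":[0,0,0],"hand":0}
    - {"travel":[0.139,-0.0534,0],"rot":[0,0,0],"hand":0}
    - {"travel":[0.06,-0.0225,0],"rot":[0,0,0],"hand":0}
    - {"travel":[0,0,0.04],"rot":[0,0,-0.012],"hand":0}
    - {"travel":[0,0,0.08],"rot":[0,0,-0.012],"hand":0}
    - {"travel":[0,0,0.08],"rot":[0,0,-0.012],"hand":0}
    - {"travel":[0,0,0.02],"rot":[0,0,0],"hand":0}
    - {"travel":[0,0,0],"rot":[0,0,0],"hand":0}
    - {"travel":[0,0,0],"rot":[0,0,0],"hand":0}

```text
clock: 6.87
position: [571.1, -145.1, 207.9]
ee_rot: [-0.673, 0.739, 0.0, -0.001]
contact_force: [0.4, -0.3, -0.6]
gripper_width: 13.4
grasp_force: 58.7
```

Run:
```python
from h import *
go([571.4,-144.5,200])
st=sensors.read_state(); im,d=get_image("wrist"); c=cam("wrist",st)
cv2.imwrite("pics/w3.png",im[...,::-1]); np.savez("w3.npz",im=im,d=d,p=st["position"],q=st["ee_rot"])
```

```text
t 6.8667 pos [ 571.1 -145.1  207.9] xyaw -95.34 j [ 0.03  0.34 -0.12  0.   -1.11 -0.12] travel [-0.0027 -0.0012  0.0316]
```

View pics/w3.png

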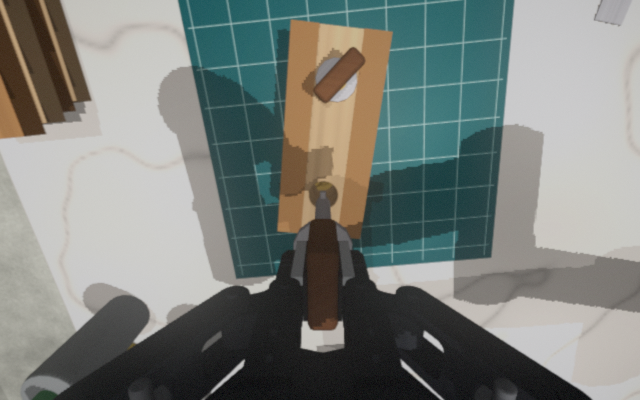

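The wrist view shows the held bolt's tip near (323,192), over the well mouth at about (323,193). The bar is in the fingers with the collar below it, and the finished neighbour is at (339,75).

Run:
```python
from h import *
f=np.load("w3.npz"); im=f["im"]; u0,v0=285,160
cv2.imwrite("pics/w3c.png",cv2.resize(im[160:220,285:365,::-1],None,fx=9,fy=9,interpolation=cv2.INTER_CUBIC))
st=dict(position=f["p"],ee_rot=f["q"]); c=cam("wrist",st)
X=cloud(c,f["d"]); R=Ro.from_quat(f["q"]).as_matrix()
m=np.zeros(X.shape[:2],bool); m[175:215,300:350]=1
print("top z",np.nanmedian(X[120:160,310:350,2]))
# projections (u,v) of well estimate and of tip in tool frame
K,Rc,o=c
def pr(p): q=Rc.T@(np.array(p)-o); q=K@q; return (q[:2]/q[2]).round(1)
print("well",pr([571.4,-144.2,87.5]),"tip at TCP axis",pr(f["p"]+R@[0,0,96.5]),"tip +2 in x",pr(f["p"]+R@[2,0,96.5]))
print("px per mm at mouth",pr([571.4,-146.2,87.5]),pr([573.4,-144.2,87.5]))
# depth patch
print(np.round(X[180:206:2,306:342:3,2]))
```

```text
top z 88.41618804557675
well [321.7 192.1] tip at TCP axis [322.1 198.9] tip +2 in x [322.1 196.7]
px per mm at mouth [321.5 190. ] [319.5 192.3]
[[ 88.  88.  89.  89.  89.  88.  88.  90.  89.  89.  88.  88.]
 [ 89.  88.  89.  88.  19.  12.  11.  14.  89.  87.  88.  87.]
 [ 89.  88.  89.  19.  19.  22.  19.  23.  27.  87.  88.  88.]
 [ 88.  88.  88.  22.  26.  29.  28.  27.  28.  29.  89.  88.]
 [ 87.  89.  43.  30.  30.  30.  29.  28.  26.  35.  88.  88.]
 [ 88.  88.  49.  36.  30.  27.  25.  29.  34.  42.  61.  88.]
 [ 87.  88.  58.  44.  38. 125. 126.  35.  40.  51.  65.  89.]
 [ 89.  87.  63.  51.  45. 126. 125.  42.  48.  56.  70.  88.]
 [ 87.  87.  68.  58.  51. 125. 126.  50.  54.  62.  74.  89.]
 [ 88.  88.  73.  64. 114. 125. 125. 117.  61.  68.  78.  88.]
 [ 89.  88.  80.  71. 126. 129. 130. 126.  68.  75.  85.  89.]
 [ 89.  89.  85.  76. 130. 134. 134.  nan  74.  79.  87.  88.]
 [ 88.  89.  89.  82. 134. 138. 138. 138. 123.  86.  87.  89.]]
```

View pics/w3c.png

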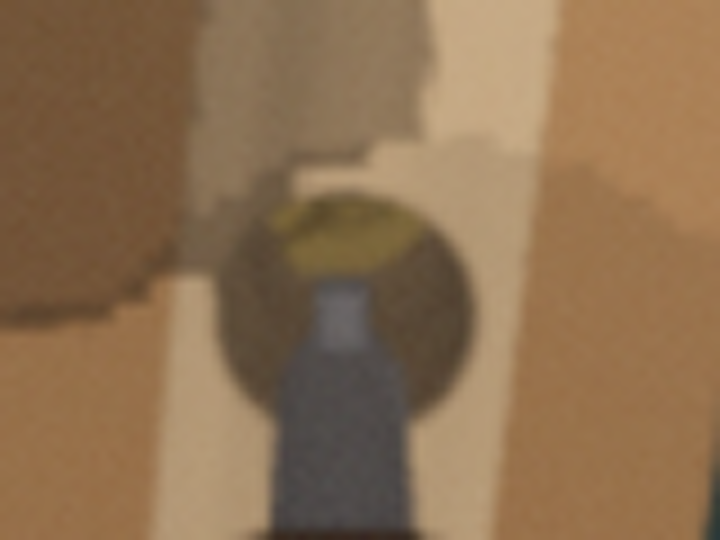

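The crop shows the well's rim, circle centre near crop (347,315). Brass is visible at its far side, and the light cross-pin stub is at crop (342,315), centred laterally.

```bash
cat >> h.py <<'E'
def wellfit(st,d,zt,guess,vmax):
    from scipy.optimize import least_squares
    c=cam("wrist",st); X=cloud(c,d); m=((X[...,2]<zt-4)&(np.hypot(X[...,0]-guess[0],X[...,1]-guess[1])<40)).astype(np.uint8); m[vmax:]=0
    # per-column/row edge: rim crossing half pixel outwards
    pts=[]
    for v in range(m.shape[0]):
        u=np.nonzero(m[v])[0]
        if len(u)>3: pts+=[(u[0]-.5,v),(u[-1]+.5,v)]
    for u in range(m.shape[1]):
        v=np.nonzero(m[:,u])[0]
        if len(v)>3: pts.append((u,v[0]-.5))
    P=ray(c,pts,zt)[:,:2]
    r=least_squares(lambda q:np.hypot(*(P-q[:2]).T)-q[2],[*guess,13.5],loss="soft_l1")
    return r.x,len(P),np.abs(r.fun).mean()
E
python3 - <<'E'
from h import *
f=np.load("w3.npz"); st=dict(position=f["p"],ee_rot=f["q"]); d=f["d"]
X=cloud(cam("wrist",st),d)
v,u=np.nonzero((X[...,2]<80)&(np.hypot(X[...,0]-571,X[...,1]+143)<14)); print(u.min(),u.max(),v.min(),v.max())
print(wellfit(st,d,88,(571,-143),203))
R=Ro.from_quat(f["q"]).as_matrix(); K,Rc,o=cam("wrist",st)
def pr(p): q=Rc.T@(f["p"]+R@np.array(p)-o); q=K@q; return (q[:2]/q[2]).round(1)
for dx in(-2,0,2): print(dx,pr([dx+11,0,86]),pr([dx+11,0,81]),pr([dx+6,0,81]))
E
```

```text
310 332 182 201
(array([ 570.02665147, -141.78596172,   13.03679946]), 70, np.float64(0.21122011270941296))
-2 [322.1 192.4] [322.1 194.2] [322.1 200.1]
0 [322.1 190. ] [322.1 191.7] [322.1 197.8]
2 [322.1 187.6] [322.1 189.3] [322.1 195.4]
```

Call:
servo_tool:
  motion:
    - {"travel":[-0.01,0.003,0.03],"rot":[0,0,0],"hand":0}
    - {"travel":[0,0,0.04],"rot":[0,0,0],"hand":0}
    - {"travel":[0,0,0],"rot":[0,0,0],"hand":0}
    - {"travel":[0,0,0],"rot":[0,0,0],"hand":0}
    - {"travel":[0,0,0],"rot":[0,0,0],"hand":0}

```text
clock: 7.33
position: [570.8, -142.5, 191.2]
ee_rot: [-0.674, 0.739, -0.0, -0.0]
contact_force: [0.3, -0.6, -1.2]
gripper_width: 13.2
grasp_force: 58.8
```

Run:
```python
from h import *
go([570.5,-142.3,186])
st=sensors.read_state(); im,d=get_image("wrist")
np.savez("w4.npz",im=im,d=d,p=st["position"],q=st["ee_rot"])
cv2.imwrite("pics/w4c.png",cv2.resize(im[160:220,285:365,::-1],None,fx=9,fy=9,interpolation=cv2.INTER_CUBIC))
print(wellfit(st,d,88,(571,-143),203))
R=Ro.from_quat(st["ee_rot"]).as_matrix(); K,Rc,o=cam("wrist",st)
def pr(p): q=Rc.T@(st["position"]+R@np.array(p)-o); q=K@q; return (q[:2]/q[2]).round(1)
for dx in(-2,0,2): print(dx,pr([dx+11,0,86]),pr([dx+11,0,81]),pr([dx+6,0,81]))
```

```text
t 7.3333 pos [ 570.8 -142.5  191.2] xyaw -95.26 j [ 0.03  0.35 -0.14  0.   -1.07 -0.12] travel [-0.0009  0.0013  0.0207]
(array([ 569.96785773, -141.62191732,   13.17104586]), 68, np.float64(0.20325791284485564))
-2 [322.1 192.4] [322.1 194.2] [322.1 200.1]
0 [322.1 190. ] [322.1 191.7] [322.1 197.8]
2 [322.1 187.6] [322.1 189.3] [322.1 195.4]
```

View pics/w4c.png

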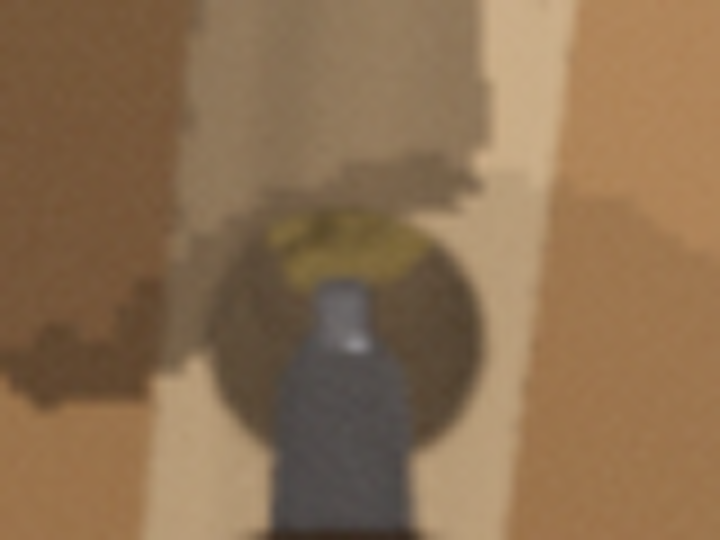

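The pin stub at crop (342,315) sits within the well (edges 213–485, centre about 349). A small nudge sideways, then I lower it.

Call:
servo_tool:
  motion:
    - {"travel":[-0.0014,0.0024,0.01],"rot":[0,0,0],"hand":0}
    - {"travel":[0,0,0.03],"rot":[0,0,0],"hand":0}
    - {"travel":[0,0,0.04],"rot":[0,0,0],"hand":0}
    - {"travel":[0,0,0.05],"rot":[0,0,0],"hand":0}
    - {"travel":[0,0,0.05],"rot":[0,0,0],"hand":0}
    - {"travel":[0,0,0.04],"rot":[0,0,0],"hand":0}
    - {"travel":[0,0,0.03],"rot":[0,0,0],"hand":0}
    - {"travel":[0,0,0],"rot":[0,0,0],"hand":0}
    - {"travel":[0,0,0],"rot":[0,0,0],"hand":0}

```text
clock: 8.13
position: [570.0, -142.3, 128.0]
ee_rot: [-0.674, 0.739, 0.0, -0.0]
contact_force: [-0.5, -0.9, -0.9]
gripper_width: 13.3
grasp_force: 58.8
```

Call:
servo_tool:
  motion:
    - {"travel":[0,0,0.008],"rot":[0,0,0],"hand":0}
    - {"travel":[0,0,0.008],"rot":[0,0,0],"hand":0}
    - {"travel":[0,0,0],"rot":[0,0,0],"hand":0}
    - {"travel":[0,0,0],"rot":[0,0,0],"hand":0}

```text
clock: 8.47
position: [570.2, -142.2, 124.9]
ee_rot: [-0.674, 0.739, -0.0, 0.0]
contact_force: [0.5, 0.5, -1.7]
gripper_width: 13.4
grasp_force: 58.8
```

Call:
servo_tool:
  motion:
    - {"travel":[0,0,0.004],"rot":[0,0,0],"hand":0}
    - {"travel":[0,0,0.004],"rot":[0,0,0],"hand":0}
    - {"travel":[0,0,0.004],"rot":[0,0,0],"hand":0}
    - {"travel":[0,0,0],"rot":[0,0,0],"hand":0}

```text
clock: 8.8
position: [570.0, -142.1, 121.3]
ee_rot: [-0.674, 0.739, 0.0, -0.0]
contact_force: [-0.3, -0.1, -0.7]
gripper_width: 13.1
grasp_force: 58.8
```

Call:
servo_tool:
  motion:
    - {"travel":[0,0,0.004],"rot":[0,0,0],"hand":0}
    - {"travel":[0,0,0.004],"rot":[0,0,0],"hand":0}
    - {"travel":[0,0,0],"rot":[0,0,0],"hand":0}

```text
clock: 9.05
position: [570.0, -142.1, 119.3]
ee_rot: [-0.674, 0.739, 0.0, -0.0]
contact_force: [1.2, -0.3, -0.5]
gripper_width: 13.1
grasp_force: 58.8
```

Call:
servo_tool:
  motion:
    - {"travel":[0,0,0.004],"rot":[0,0,0],"hand":0}
    - {"travel":[0,0,0.004],"rot":[0,0,0],"hand":0}
    - {"travel":[0,0,0],"rot":[0,0,0],"hand":0}

```text
clock: 9.3
position: [570.0, -142.1, 117.3]
ee_rot: [-0.674, 0.739, 0.0, -0.0]
contact_force: [-0.5, 0.0, -2.3]
gripper_width: 13.4
grasp_force: 58.8
```

Call:
servo_tool:
  motion:
    - {"travel":[0,0,0.003],"rot":[0,0,0],"hand":0}
    - {"travel":[0,0,0],"rot":[0,0,0],"hand":0}
    - {"travel":[0,0,0],"rot":[0,0,0],"hand":0}

```text
clock: 9.55
position: [570.1, -142.2, 116.8]
ee_rot: [-0.674, 0.739, 0.0, -0.0]
contact_force: [-0.1, -0.7, -0.5]
gripper_width: 13.4
grasp_force: 58.8
```

Call:
servo_tool:
  motion:
    - {"travel":[0,0,0.003],"rot":[0,0,0],"hand":0}
    - {"travel":[0,0,0],"rot":[0,0,0],"hand":0}
    - {"travel":[0,0,0],"rot":[0,0,0],"hand":0}

```text
clock: 9.8
position: [570.1, -142.1, 116.0]
ee_rot: [-0.674, 0.739, 0.0, -0.0]
contact_force: [-0.2, 0.6, -1.3]
gripper_width: 13.7
grasp_force: 58.7
```

Call:
servo_tool:
  motion:
    - {"travel":[0,0,0.003],"rot":[0,0,0],"hand":0}
    - {"travel":[0,0,0],"rot":[0,0,0],"hand":0}
    - {"travel":[0,0,0],"rot":[0,0,0],"hand":0}

```text
clock: 10.05
position: [570.3, -142.2, 115.5]
ee_rot: [-0.674, 0.739, -0.0, 0.0]
contact_force: [0.5, -0.2, -0.1]
gripper_width: 13.3
grasp_force: 59.1
```

Call:
servo_tool:
  motion:
    - {"travel":[0,0,0.003],"rot":[0,0,0],"hand":0}
    - {"travel":[0,0,0],"rot":[0,0,0],"hand":0}
    - {"travel":[0,0,0],"rot":[0,0,0],"hand":0}

```text
clock: 10.3
position: [570.4, -142.2, 115.3]
ee_rot: [-0.674, 0.739, -0.0, 0.0]
contact_force: [-0.9, 0.2, 3.9]
gripper_width: 13.2
grasp_force: 59.8
```

Call:
servo_tool:
  motion:
    - {"travel":[0,0,0.002],"rot":[0,0,0],"hand":0}
    - {"travel":[0,0,0],"rot":[0,0,0],"hand":0}
    - {"travel":[0,0,0],"rot":[0,0,0],"hand":0}

```text
clock: 10.55
position: [570.5, -142.3, 115.2]
ee_rot: [-0.674, 0.739, -0.001, 0.0]
contact_force: [-1.1, 0.2, 6.4]
gripper_width: 13.0
grasp_force: 60.2
```

Call:
servo_tool:
  motion:
    - {"travel":[0,0,0],"rot":[0,0,0.007],"hand":0}
    - {"travel":[0,0,0],"rot":[0,0,0.007],"hand":0}
    - {"travel":[0,0,0],"rot":[0,0,0.007],"hand":0}
    - {"travel":[0,0,0],"rot":[0,0,0.007],"hand":0}
    - {"travel":[0,0,0],"rot":[0,0,0],"hand":0}
    - {"travel":[0,0,0],"rot":[0,0,0],"hand":0}

```text
clock: 11.05
position: [571.2, -142.4, 115.3]
ee_rot: [-0.607, 0.795, -0.001, 0.001]
contact_force: [-0.2, 0.9, 5.2]
gripper_width: 13.1
grasp_force: 59.8
```

```bash
cat > s.py <<'E'
from h import *
go([570.5,-142.3,105]); s=sensors.read_state(); print(s["contact_force"].round(1),s["wrist_torque"].round(3))
E
python3 s.py
```

```text
t 11.05 pos [ 571.2 -142.4  115.3] xyaw -105.32 j [ 0.03  0.43 -0.24  0.   -0.9  -0.3 ] travel [0.0004 0.003  0.0412]
[-0.2  0.9  5.2] [0.073 0.231 0.019]
```

Call:
servo_tool:
  motion:
    - {"travel":[0,0,0],"rot":[0,0,0.007],"hand":0}
    - {"travel":[0,0,0],"rot":[0,0,0.007],"hand":0}
    - {"travel":[0,0,0],"rot":[0,0,0.007],"hand":0}
    - {"travel":[0,0,0],"rot":[0,0,0.007],"hand":0}
    - {"travel":[0,0,0],"rot":[0,0,0],"hand":0}
    - {"travel":[0,0,0],"rot":[0,0,0],"hand":0}

```text
clock: 11.55
position: [571.6, -142.5, 115.3]
ee_rot: [-0.535, 0.845, -0.001, 0.001]
contact_force: [0.6, 0.1, 5.3]
gripper_width: 13.1
grasp_force: 59.8
```

Call:
servo_tool:
  motion:
    - {"travel":[0,0,0],"rot":[0,0,0.007],"hand":0}
    - {"travel":[0,0,0],"rot":[0,0,0.007],"hand":0}
    - {"travel":[0,0,0],"rot":[0,0,0.007],"hand":0}
    - {"travel":[0,0,0],"rot":[0,0,0.007],"hand":0}
    - {"travel":[0,0,0],"rot":[0,0,0],"hand":0}
    - {"travel":[0,0,0],"rot":[0,0,0],"hand":0}

```text
clock: 12.05
position: [571.9, -142.5, 115.1]
ee_rot: [-0.459, 0.888, -0.001, 0.002]
contact_force: [1.4, -1.7, 4.0]
gripper_width: 13.2
grasp_force: 59.7
```

Call:
servo_tool:
  motion:
    - {"travel":[0,0,0],"rot":[0,0,0.007],"hand":0}
    - {"travel":[0,0,0],"rot":[0,0,0.007],"hand":0}
    - {"travel":[0,0,0],"rot":[0,0,0.007],"hand":0}
    - {"travel":[0,0,0],"rot":[0,0,0.007],"hand":0}
    - {"travel":[0,0,0],"rot":[0,0,0],"hand":0}
    - {"travel":[0,0,0],"rot":[0,0,0],"hand":0}

```text
clock: 12.55
position: [570.5, -142.0, 114.0]
ee_rot: [-0.379, 0.925, -0.0, 0.001]
contact_force: [2.4, -0.1, 2.1]
gripper_width: 13.3
grasp_force: 59.5
```

```bash
python3 s.py
```

```text
t 12.55 pos [ 570.5 -142.   114. ] xyaw -135.48 j [ 0.03  0.43 -0.24 -0.   -0.9  -0.82] travel [ 0.0011 -0.0009  0.036 ]
[ 2.4 -0.1  2.1] [ 0.082 -0.746 -0.05 ]
```

Call:
servo_tool:
  motion:
    - {"travel":[0,0,0.004],"rot":[0,0,0],"hand":0}
    - {"travel":[0,0,0],"rot":[0,0,0],"hand":0}
    - {"travel":[0,0,0],"rot":[0,0,0],"hand":0}

```text
clock: 12.8
position: [570.6, -142.1, 113.7]
ee_rot: [-0.379, 0.925, -0.0, 0.001]
contact_force: [0.9, -0.3, 4.4]
gripper_width: 13.1
grasp_force: 59.9
```

```bash
python3 s.py
```

```text
t 12.8 pos [ 570.6 -142.1  113.7] xyaw -135.49 j [ 0.03  0.43 -0.24  0.   -0.9  -0.83] travel [ 0.001  -0.0002  0.0349]
[ 0.9 -0.3  4.4] [ 0.092 -0.438 -0.068]
```

Call:
servo_tool:
  motion:
    - {"travel":[0,0,0],"rot":[0,0,0.006],"hand":0}
    - {"travel":[0,0,0],"rot":[0,0,0.006],"hand":0}
    - {"travel":[0,0,0],"rot":[0,0,0],"hand":0}
    - {"travel":[0,0,0],"rot":[0,0,0],"hand":0}

```text
clock: 13.13
position: [570.3, -142.1, 113.3]
ee_rot: [-0.344, 0.939, -0.0, 0.0]
contact_force: [1.4, 0.3, 4.6]
gripper_width: 13.0
grasp_force: 59.6
```

```bash
python3 s.py
```

```text
t 13.1333 pos [ 570.3 -142.1  113.3] xyaw -139.8 j [ 0.03  0.43 -0.24  0.   -0.9  -0.9 ] travel [-0.0002 -0.0009  0.0333]
[1.4 0.3 4.6] [-0.041 -0.549 -0.079]
```

Call:
servo_tool:
  motion:
    - {"travel":[0,0,0],"rot":[0,0,0.006],"hand":0}
    - {"travel":[0,0,0],"rot":[0,0,0.006],"hand":0}
    - {"travel":[0,0,0],"rot":[0,0,0],"hand":0}
    - {"travel":[0,0,0],"rot":[0,0,0],"hand":0}

```text
clock: 13.47
position: [569.4, -142.3, 112.2]
ee_rot: [-0.308, 0.951, 0.0, -0.001]
contact_force: [2.1, -1.8, -0.6]
gripper_width: 13.3
grasp_force: 58.9
```

```bash
python3 s.py
```

```text
t 13.4667 pos [ 569.4 -142.3  112.2] xyaw -144.13 j [ 0.03  0.43 -0.24 -0.   -0.9  -0.98] travel [-0.0035 -0.0024  0.0286]
[ 2.1 -1.8 -0.6] [-0.586 -0.622 -0.061]
```

Call:
servo_tool:
  motion:
    - {"travel":[0,0,0.005],"rot":[0,0,0],"hand":0}
    - {"travel":[0,0,0.005],"rot":[0,0,0],"hand":0}
    - {"travel":[0,0,0],"rot":[0,0,0],"hand":0}
    - {"travel":[0,0,0],"rot":[0,0,0],"hand":0}

```text
clock: 13.8
position: [569.5, -142.3, 109.8]
ee_rot: [-0.307, 0.952, 0.0, -0.001]
contact_force: [0.2, -2.8, -2.2]
gripper_width: 13.0
grasp_force: 58.6
```

```bash
python3 s.py
```

```text
t 13.8 pos [ 569.5 -142.3  109.8] xyaw -144.22 j [ 0.03  0.43 -0.25 -0.   -0.89 -0.98] travel [-0.0032 -0.0026  0.0192]
[ 0.2 -2.8 -2.2] [-0.913 -0.504 -0.046]
```

Call:
servo_tool:
  motion:
    - {"travel":[0,0,0.005],"rot":[0,0,0],"hand":0}
    - {"travel":[0,0,0.005],"rot":[0,0,0],"hand":0}
    - {"travel":[0,0,0],"rot":[0,0,0],"hand":0}
    - {"travel":[0,0,0],"rot":[0,0,0],"hand":0}

```text
clock: 14.13
position: [569.9, -142.1, 107.8]
ee_rot: [-0.307, 0.952, 0.0, -0.0]
contact_force: [0.5, -1.5, -2.5]
gripper_width: 13.4
grasp_force: 58.9
```

Call:
servo_tool:
  motion:
    - {"travel":[0,0,0.004],"rot":[0,0,0],"hand":0}
    - {"travel":[0,0,0.004],"rot":[0,0,0],"hand":0}
    - {"travel":[0,0,0],"rot":[0,0,0],"hand":0}
    - {"travel":[0,0,0],"rot":[0,0,0],"hand":0}

```text
clock: 14.47
position: [570.1, -142.1, 106.1]
ee_rot: [-0.307, 0.952, 0.0, 0.0]
contact_force: [-0.2, -1.3, -0.5]
gripper_width: 13.5
grasp_force: 59.1
```

```bash
python3 s.py
```

```text
t 14.4667 pos [ 570.1 -142.1  106.1] xyaw -144.22 j [ 0.03  0.44 -0.25 -0.   -0.88 -0.98] travel [-0.0007 -0.0017  0.0044]
[-0.2 -1.3 -0.5] [-0.448 -0.244 -0.012]
```

Call:
servo_tool:
  motion:
    - {"travel":[0,0,0.003],"rot":[0,0,0],"hand":0}
    - {"travel":[0,0,0.002],"rot":[0,0,0],"hand":0}
    - {"travel":[0,0,0],"rot":[0,0,0],"hand":0}
    - {"travel":[0,0,0],"rot":[0,0,0],"hand":0}

```text
clock: 14.8
position: [570.3, -142.2, 105.9]
ee_rot: [-0.307, 0.952, -0.0, 0.0]
contact_force: [-0.5, -0.2, 4.2]
gripper_width: 13.0
grasp_force: 59.9
```

```bash
python3 s.py
```

```text
t 14.8 pos [ 570.3 -142.2  105.9] xyaw -144.2 j [ 0.03  0.44 -0.25  0.   -0.88 -0.98] travel [-0.0004 -0.0009  0.0034]
[-0.5 -0.2  4.2] [-0.104  0.316 -0.017]
```

Call:
servo_tool:
  motion:
    - {"travel":[0,0,0.0007],"rot":[0,0,0.0083],"hand":0}
    - {"travel":[0,0,0.0007],"rot":[0,0,0.0083],"hand":0}
    - {"travel":[0,0,0.0007],"rot":[0,0,0.0083],"hand":0}
    - {"travel":[0,0,0.0007],"rot":[0,0,0.0083],"hand":0}
    - {"travel":[0,0,0.0007],"rot":[0,0,0.0083],"hand":0}
    - {"travel":[0,0,0],"rot":[0,0,0],"hand":0}

```text
clock: 15.3
position: [570.6, -142.1, 105.0]
ee_rot: [-0.18, 0.984, -0.0, 0.001]
contact_force: [1.2, -0.9, 4.5]
gripper_width: 13.4
grasp_force: 59.8
```

```bash
python3 s.py
```

```text
t 15.3 pos [ 570.6 -142.1  105. ] xyaw -159.25 j [ 0.03  0.44 -0.25  0.   -0.88 -1.24] travel [ 0.0005 -0.0008 -0.0002]
[ 1.2 -0.9  4.5] [-0.095  0.151 -0.076]
```

Threading in smoothly; continue.

Call:
servo_tool:
  motion:
    - {"travel":[0,0,0.0007],"rot":[0,0,0.0083],"hand":0}
    - {"travel":[0,0,0.0007],"rot":[0,0,0.0083],"hand":0}
    - {"travel":[0,0,0.0007],"rot":[0,0,0.0083],"hand":0}
    - {"travel":[0,0,0.0007],"rot":[0,0,0.0083],"hand":0}
    - {"travel":[0,0,0.0007],"rot":[0,0,0.0083],"hand":0}
    - {"travel":[0,0,0.0007],"rot":[0,0,0.0083],"hand":0}
    - {"travel":[0,0,0],"rot":[0,0,0],"hand":0}

```text
clock: 15.88
position: [570.8, -142.1, 103.9]
ee_rot: [-0.025, 1.0, -0.0, 0.001]
contact_force: [0.0, 0.4, 5.4]
gripper_width: 13.5
grasp_force: 59.8
```

```bash
python3 s.py
```

```text
t 15.8833 pos [ 570.8 -142.1  103.9] xyaw -177.15 j [ 0.03  0.44 -0.25  0.   -0.87 -1.55] travel [ 0.0011 -0.0008 -0.0043]
[0.  0.4 5.4] [-0.085  0.061  0.002]
```

Call:
servo_tool:
  motion:
    - {"travel":[0,0,0.0007],"rot":[0,0,0.0083],"hand":0}
    - {"travel":[0,0,0.0007],"rot":[0,0,0.0083],"hand":0}
    - {"travel":[0,0,0.0007],"rot":[0,0,0.0083],"hand":0}
    - {"travel":[0,0,0.0007],"rot":[0,0,0.0083],"hand":0}
    - {"travel":[0,0,0.0007],"rot":[0,0,0.0083],"hand":0}
    - {"travel":[0,0,0.0007],"rot":[0,0,0.0083],"hand":0}
    - {"travel":[0,0,0.0007],"rot":[0,0,0.0083],"hand":0}
    - {"travel":[0,0,0],"rot":[0,0,0],"hand":0}

```text
clock: 16.55
position: [571.0, -141.8, 103.0]
ee_rot: [0.157, 0.988, 0.0, 0.001]
contact_force: [-0.0, 0.8, 6.5]
gripper_width: 13.0
grasp_force: 60.0
```

```bash
python3 s.py
```

```text
t 16.55 pos [ 571.  -141.8  103. ] xyaw 161.96 j [ 0.03  0.44 -0.25 -0.   -0.87 -1.92] travel [ 0.0013 -0.0027 -0.0082]
[-0.   0.8  6.5] [0.233 0.108 0.044]
```

Call:
servo_tool:
  motion:
    - {"travel":[0,0,0.0005],"rot":[0,0,0.0083],"hand":0}
    - {"travel":[0,0,0.0005],"rot":[0,0,0.0083],"hand":0}
    - {"travel":[0,0,0.0005],"rot":[0,0,0.0083],"hand":0}
    - {"travel":[0,0,0.0005],"rot":[0,0,0.0083],"hand":0}
    - {"travel":[0,0,0.0005],"rot":[0,0,0.0083],"hand":0}
    - {"travel":[0,0,0.0005],"rot":[0,0,0.0083],"hand":0}
    - {"travel":[0,0,0.0005],"rot":[0,0,0.0083],"hand":0}
    - {"travel":[0,0,0],"rot":[0,0,0],"hand":0}

```text
clock: 17.22
position: [571.0, -141.9, 101.8]
ee_rot: [0.333, 0.943, 0.0, 0.001]
contact_force: [-0.1, -0.1, 5.0]
gripper_width: 12.8
grasp_force: 59.8
```

```bash
python3 s.py
```

```text
t 17.2167 pos [ 571.  -141.9  101.8] xyaw 141.05 j [ 0.03  0.44 -0.25 -0.   -0.87 -2.28] travel [ 0.0004 -0.0026 -0.0126]
[-0.1 -0.1  5. ] [ 0.067 -0.064 -0.007]
```

Call:
servo_tool:
  motion:
    - {"travel":[0,0,0.0006],"rot":[0,0,0.0083],"hand":0}
    - {"travel":[0,0,0.0006],"rot":[0,0,0.0083],"hand":0}
    - {"travel":[0,0,0.0006],"rot":[0,0,0.0083],"hand":0}
    - {"travel":[0,0,0.0006],"rot":[0,0,0.0083],"hand":0}
    - {"travel":[0,0,0],"rot":[0,0,0],"hand":0}
    - {"travel":[0,0,0],"rot":[0,0,0],"hand":0}

```text
clock: 17.72
position: [571.1, -141.9, 101.3]
ee_rot: [0.429, 0.903, 0.001, 0.001]
contact_force: [0.9, 0.5, 6.2]
gripper_width: 13.3
grasp_force: 59.8
```

```bash
python3 s.py
```

```text
t 17.7167 pos [ 571.1 -141.9  101.3] xyaw 129.19 j [ 0.03  0.44 -0.26 -0.   -0.87 -2.49] travel [ 0.0001 -0.0029 -0.0148]
[0.9 0.5 6.2] [ 0.179  0.    -0.018]
```

Call:
servo_tool:
  motion:
    - {"travel":[0,0,0.0006],"rot":[0,0,0.006],"hand":0}
    - {"travel":[0,0,0.0006],"rot":[0,0,0.006],"hand":0}
    - {"travel":[0,0,0.0006],"rot":[0,0,0.006],"hand":0}
    - {"travel":[0,0,0],"rot":[0,0,0],"hand":0}
    - {"travel":[0,0,0],"rot":[0,0,0],"hand":0}

```text
clock: 18.13
position: [571.1, -141.8, 101.0]
ee_rot: [0.479, 0.878, 0.001, 0.001]
contact_force: [-0.1, 1.7, 6.5]
gripper_width: 13.2
grasp_force: 59.9
```

```bash
python3 s.py
```

```text
t 18.1333 pos [ 571.1 -141.8  101. ] xyaw 122.72 j [ 0.03  0.44 -0.26  0.   -0.87 -2.6 ] travel [-0.0003 -0.0031 -0.0161]
[-0.1  1.7  6.5] [ 0.262  0.002 -0.048]
```

Call:
servo_tool:
  motion:
    - {"travel":[0,0,0.0006],"rot":[0,0,0.006],"hand":0}
    - {"travel":[0,0,0.0006],"rot":[0,0,0.006],"hand":0}
    - {"travel":[0,0,0.0006],"rot":[0,0,0.006],"hand":0}
    - {"travel":[0,0,0],"rot":[0,0,0],"hand":0}
    - {"travel":[0,0,0],"rot":[0,0,0],"hand":0}

```text
clock: 18.55
position: [571.2, -141.8, 100.7]
ee_rot: [0.528, 0.849, 0.001, 0.001]
contact_force: [-0.7, 1.3, 5.9]
gripper_width: 13.3
grasp_force: 60.0
```

```bash
python3 s.py
python3 - <<'E'
from h import *
f,_=None,None
im,d=get_image("scene"); cv2.imwrite("pics/s2.png",cv2.resize(im[160:260,110:260,::-1],None,fx=5,fy=5,interpolation=cv2.INTER_CUBIC))
E
```

```text
t 18.55 pos [ 571.2 -141.8  100.7] xyaw 116.24 j [ 0.03  0.45 -0.26  0.   -0.87 -2.72] travel [-0.0005 -0.0033 -0.0174]
[-0.7  1.3  5.9] [0.223 0.129 0.007]
```

View pics/s2.png

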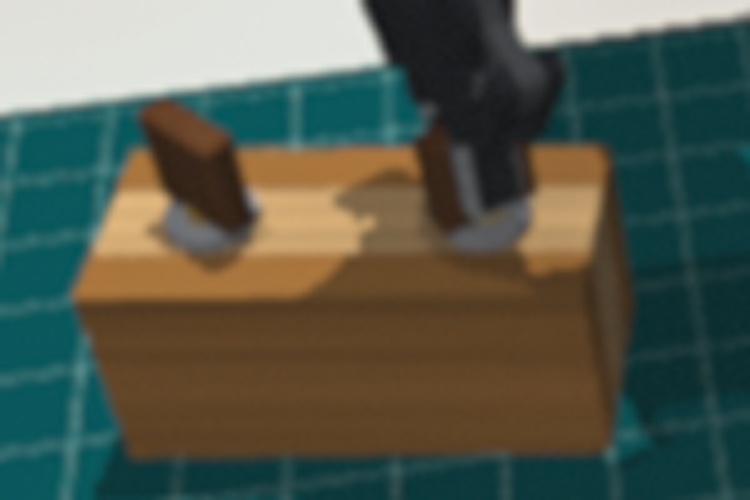

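The scene crop shows the collar at (488,230) almost flat on the block, as its neighbour's at (210,230).

Call:
servo_tool:
  motion:
    - {"travel":[0,0,0.0006],"rot":[0,0,0.005],"hand":0}
    - {"travel":[0,0,0.0006],"rot":[0,0,0.005],"hand":0}
    - {"travel":[0,0,0.0006],"rot":[0,0,0.005],"hand":0}
    - {"travel":[0,0,0],"rot":[0,0,0],"hand":0}
    - {"travel":[0,0,0],"rot":[0,0,0],"hand":0}

```text
clock: 19.02
position: [571.4, -142.1, 100.6]
ee_rot: [0.568, 0.823, 0.001, 0.002]
contact_force: [0.7, 0.6, 8.1]
gripper_width: 13.3
grasp_force: 60.2
```

```bash
python3 s.py
```

```text
t 19.0167 pos [ 571.4 -142.1  100.6] xyaw 110.85 j [ 0.03  0.45 -0.26  0.   -0.87 -2.81] travel [ 0.0007 -0.0036 -0.0175]
[0.7 0.6 8.1] [ 0.013  0.184 -0.068]
```

Call:
servo_tool:
  motion:
    - {"travel":[0,0,-0.005],"rot":[0,0,0],"hand":0}
    - {"travel":[0,0,0],"rot":[0,0,0],"hand":0.2}
    - {"travel":[0,0,0],"rot":[0,0,0],"hand":0.4}
    - {"travel":[0,0,0],"rot":[0,0,0],"hand":0.6}
    - {"travel":[0,0,0],"rot":[0,0,0],"hand":0.6}
    - {"travel":[0,0,0],"rot":[0,0,0],"hand":0.6}
    - {"travel":[0,0,0],"rot":[0,0,0],"hand":0.6}

```text
clock: 19.6
position: [569.9, -142.1, 99.8]
ee_rot: [0.568, 0.823, -0.0, -0.0]
contact_force: [-0.7, -0.0, 0.0]
gripper_width: 51.2
grasp_force: 0.0
```

Call:
servo_tool:
  motion:
    - {"travel":[0,0,-0.02],"rot":[0,0,0],"hand":0.6}
    - {"travel":[0,0,-0.06],"rot":[0,0,0],"hand":0.6}
    - {"travel":[0,0,-0.1],"rot":[0,0,0],"hand":0.6}
    - {"travel":[0,0,-0.1],"rot":[0,0,0],"hand":0.6}
    - {"travel":[0,0,-0.1],"rot":[0,0,0],"hand":0.6}
    - {"travel":[0,0,0],"rot":[0,0,0],"hand":0.6}
    - {"travel":[0,0,0],"rot":[0,0,0],"hand":0.6}

```text
clock: 20.18
position: [571.0, -142.1, 197.3]
ee_rot: [0.568, 0.823, 0.001, 0.002]
contact_force: [0.6, 0.6, -0.6]
gripper_width: 51.0
grasp_force: 0.0
```

Run:
```python
from h import *
st=sensors.read_state(); im,d=get_image("wrist"); X=cloud(cam("wrist",st),d)
for n,(x,y) in dict(new=(571,-143.5),old=(551.6,-242)).items():
    r=np.hypot(X[...,0]-x,X[...,1]-y); t=X[(r<25)&(X[...,2]>126)]; c=X[(r<16)&(X[...,2]>90)&(X[...,2]<100)]
    print(n,len(t),np.median(t[:,2]) if len(t) else 0,cv2.minAreaRect(t[:,:2].astype(np.float32)) if len(t) else 0,"collar",len(c),np.median(c[:,2]) if len(c) else 0)
im,d=get_image("scene"); X=cloud(cam("scene"),d)
for n,(x,y) in dict(new=(571,-143.5),old=(551.6,-242)).items():
    t=X[(np.hypot(X[...,0]-x,X[...,1]-y)<25)&(X[...,2]>120)&(X[...,2]<150)]; print(n,len(t),np.percentile(t[:,2],[50,90,98]) if len(t) else 0)
cv2.imwrite("pics/s3.png",cv2.resize(im[160:260,110:260,::-1],None,fx=5,fy=5,interpolation=cv2.INTER_CUBIC))
```

```text
new 7621 281.05918580546586 ((564.339599609375, -140.19882202148438), (35.858436584472656, 42.30720520019531), 2.8150341510772705) collar 355 94.4489535126119
old 270 135.7115803145567 ((563.2542114257812, -230.8106689453125), (11.714303970336914, 17.118309020996094), 5.9834065437316895) collar 2 93.74963615943761
new 228 [131.05012449 134.24450687 134.87731334]
old 198 [132.2016346  134.34222704 135.16479515]
```

View pics/s3.png

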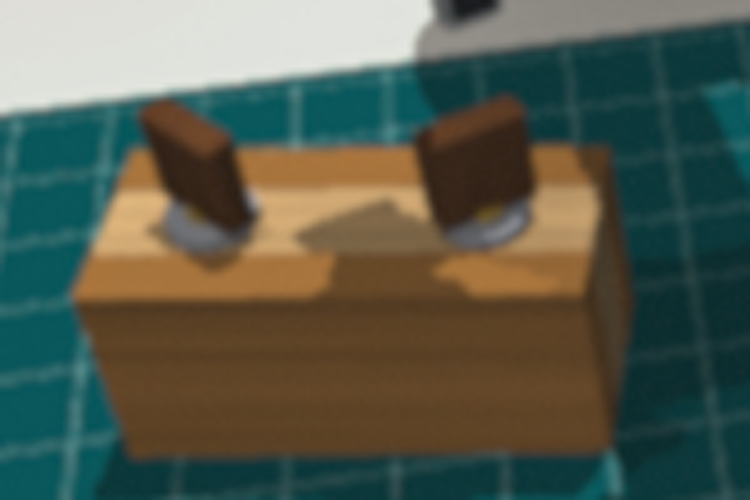

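The new bolt's bar (475,160) and collar (488,232) sit level with the neighbour; the handle tops match at about 135 mm. Released and clear.

```bash
python3 -c "
from bench import job_done
print(job_done())"
```

```text
the job is handed in; nothing more can be done
None
```

I screwed the bolt fully home in the well, with its collar on the block and its handle top level with the finished neighbour's (within about 0.3 mm); I let go and handed the job in at about 20 s, and no verdict came back.

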